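Show a carburettor jet to the inspection camera in a turning mirror and hold it in view

TASK

Pluck the long brass jet from the pocket tray, leaving the two short ones in their pockets, and set it upright in the hole of the inspection stand's seat block until its collar rests on the block. Then take the upright pin of the spring-loaded mirror lever in the gripper and swing the mirror until the camera, looking into the mirror, sees the jet in the middle of its picture. Finish while still holding the mirror steady at that angle (it springs back if let go), with nothing else on the bench knocked about.

Things in the scene. Friction and masses are not known exactly. Their poses are not given: they have to be found in the camera images.
- tray: Grey plastic pocket tray, 105 (its x) x 155 (its y) x 16 mm high, fixed; origin at the centre of its underside. Six square pockets, 14 mm wide and 13 mm deep, at x = -25 and +25 mm, y = -50, 0 and +50 mm; three of them hold jets, which jet is in which varies.
- long_jet: The jet to inspect, loose, brass, 30 g, 50 mm long, standing upright. From its origin (centre of its lower end) up its z axis: stem 9 mm diameter to 12 mm, collar 18 mm diameter from 12 to 16, then a plain round shank 12 mm diameter from 16 to 50 mm, by which it is gripped. In the tray its collar rests on the tray top, so the shank spans 20 to 54 mm above the bench.
- long_jet_collar (a point): Centre of the underside of the long jet's collar, 12 mm above its lower end.
- short_jet_1: One of two short brass jets, the same as the long one but only 26 mm long in all, standing in tray pockets; origin at the centre of its lower end. Leave it there.
- short_jet_2: The other short brass jet, 26 mm long. Leave it there.
- seat_mouth (a point): Centre of the hole's mouth in the top of the seat block, 38 mm above the bench. Aluminium block, 30 x 30 mm, on an arm fixed to the stand at an angle that varies, 130 mm from the mirror's axis. Hole 14 mm diameter, 16 mm deep, 2 mm chamfer. The point's x axis points level, away from the mirror. A seated jet's collar rests on the block, its shank then spans 42 to 76 mm above the bench.
- mirror_center (a point): Centre of the mirror's polished face, on the mirror's upright turning axis, 60 mm above the bench; part of the fixed stand, which has a round base of 48 mm radius. Mirror with frame: 60 mm wide, 48 mm high, top edge 84 mm above the bench.
- camera_lens (a point): Front of the small black camera's lens, fixed to the stand, 94 mm from the mirror's axis, 60 mm above the bench (camera's top at 76 mm). It looks level, straight at mirror_center. It sees the jet in mid-picture when the mirror's normal, seen from above, halves the angle between the directions from the mirror's axis to the lens and to the jet.
- mirror_turn (a joint): Mirror's angle about its upright axis, rad: 0 at rest (on a stop, edge-on to the camera), growing CLOCKWISE seen from above, to 1.5. A spring pulls it back: 2.5 to 4.5 N at the pin in use. Needed angle: about 0.6 to 1.2. At 0 the mirror's normal points 95 deg counter-clockwise (seen from above) from the direction of the lens.
- mirror: The mirror and its lever, one turning part. The lever is a flat steel bar 12 mm wide that runs 76 mm from the mirror's axis straight out behind the mirror (opposite to its normal), its top 90 mm above the bench, with the upright pin at its end. Origin on the mirror's axis at bench height; its x axis is the mirror's normal, the pin lies towards -x.
- pin_top (a point): Centre of the top of the lever's upright steel pin: 10 mm diameter, 132 mm above the bench; the pin is free from 93 to 132 mm above the bench (below it an 18 mm washer, 90 to 93) and stands 70 mm from the mirror's axis, behind the mirror.
- sight_spot (a point): Not a visible thing: the point on the camera's line of sight after reflection in the mirror, 130 mm from the mirror's axis, 60 mm above the bench: the middle of the picture at the seat's distance. It turns about the mirror's axis twice as far as the mirror, also clockwise. When it lies over the seated jet (seen from above), the jet is in mid-picture.
- grease_tin: Bystander: round tin with green side and grey lid, 70 mm diameter, 39 mm high, loose; origin at the centre of its underside.
- float_cover: Bystander: cast metal cover, 60 x 74 x 24 mm, loose; origin at the centre of its underside.
- brass_float: Bystander: hollow brass drum, 37 mm diameter, 27 mm high, loose, on the robot's side of the bench; origin at the centre of its underside.
Things that resemble listed ones, but are neither listed nor needed, are in the scene too. There is more than one size of the tray; the one meant has the size given above. Of the things shaped like the part that bears seat_mouth, the aluminium one is meant.

How it is judged:
By the outcome, as a careful person would: the job done as asked, in the order asked, and still so for the second after the job is handed in, while the arm keeps its last pose, push and grip.
It also fails if it takes over 58 s, if anything falls off the work surface, if the arm or the gripper's body presses on something with over 40 N, if the wrist force passes 120 N, or if a joint passes its speed limit or range.

ROBOT

A 6-joint arm with a two-finger parallel gripper is mounted at the origin on a cart in front of the work surface, level with it; the furniture and walls round the work are solid. World frame = base frame: x ahead of the robot, y to its left, z up, the work surface at z = 0. Lengths are in mm, angles in rad, forces in N, time in s.
With the tool pointing down it reaches from about 375 to 900 mm from the base axis. Payload 3.1 kg.
Tool frame: the origin (TCP) lies at the very end of the fingers, on their centre line; the grasp point (between the pads) lies 19 mm behind it (r.hold_point_z is the distance from the TCP to the grasp point, in mm); z points along the fingers, y is the line along which they close (so a half turn about z gives the same grasp; the last joint's range is limited). The gripper opens to 85 mm and grips with 20 to 120 N. Pads are 22 mm wide; open, the fingers measure 114 mm over their backs; the gripper's body (76 mm by 85 mm) begins 54 mm behind the grasp point. The pads swing forward as they close: fully open they stand 13 mm farther back than shut.
Start: joints at [1.091, 0.527, 1.433, -0, 1.181, -0.178], TCP at [185.734, 596.741, 197.01] pointing down, gripper open.
Joint ranges: [-3.08, 3.08], [-0.75, 2.2], [0.22, 2.44], [-1.43, 4.57], [0, 2.65], [-2.85, 2.85]. Speed limits (rad/s): [2.79, 2.79, 3.14, 3.14, 3.14, 3.14].

INTERFACE

Orientations are given as a rotation vector (axis times angle).
In Python, from plant import readout, cams, order, r gives the robot as it stands.
- The arm moves only by the tool arm_command, never from a script. Its argument "moves" is one flat list of numbers, 7 for each row, row after row: the closure, from 0 (fully open) to 1 (shut), then the shift along the tool's x, y, z in mm, then the turn, a rotation vector about the tool's x, y, z in degrees. In form: [gripper, tx, ty, tz, rx, ry, rz, gripper, tx, ty, tz, rx, ry, rz, ...]. A call has exactly 10 rows; each row shifts and turns the commanded pose from where the row before left it, along the tool's axes as they then stand; what a row does not reach is not made up. A row lasts 1/12 s, in which the tool goes at most 41.7 mm and 7.16 degrees, less where a joint would pass 70% of its speed; a pose out of reach is approached as far as the arm can. A call with a gripper value outside its range is refused whole. The fingers move at their own pace and stop on an object; "grip_force" is the grip in N (left out, the last holds). Time passes only in rows, so rows that do not move let the fingers close, or fill a call up. It gives the time, the measured TCP pose, the force, the opening and the grip force at its end, in the units of the state.
- readout.sense(): the state, without advancing time (a new reading comes with each control period).
- cams.grab_frame(name): name is "side" or "top" or "wrist"; returns the picture (420x560x3 uint8, blue, green, red); there is no depth.
- cams.calibration(name): a dict with "camera_matrix" (3x3 intrinsics, pixels), "origin" and "orientation" of the camera in the world. Camera axes: x right, y down, z forward; pixel columns grow to the right and rows downward; lengths in mm; the calibration is good to about 2 mm. The wrist camera is an equidistant fisheye: a pixel r from the principal point sees the ray r / f radians off the axis. A picture is of the moment at which its call begins: read the wrist's pose just before it. calibration takes no time and is no camera call; for the wrist camera it gives the pose at the moment of the call.
- order.finish_job(): hands the job in; it is judged then, once.
The state is a dict: "clock": time; "joint_pos": joint angles; "dq": joint speeds; "joint_torque": joint torques, N m; "eef_pos": TCP position; "tool_rot": TCP orientation; "force": force on the tool from outside, world axes, zero at the start; "ft_torque": the same for the moment, N m; "grip_width": opening from 0.0 (shut) to 1.0 (fully open); "gripper_force": force on a finger pad.
Only numpy, scipy, OpenCV 4.12 (cv2) and the standard library are available. Lean on these libraries where they do the work, as an engineer would, in place of code of your own. Each camera call takes 0.05 s, during which the arm holds its last target. There are 200 camera calls.

## Working session

There is one attempt and no reset: what is moved stays moved. The work goes in short steps, Python scripts to look and compute and a tool call to move; the robot and the scene stay as the last step left them, time stands still between calls to the robot, and variables do not carry over. Pictures are saved under pics/ and viewed, at most 13 in all, crops included, and the job is handed in when it is done.

Besides the shell and the picture viewer there is one more tool, called by a JSON object that holds its "api" and its "payload". arm_command: Moves the arm, as the interface text tells. Its arguments: {"type":"object","properties":{"moves":{"type":"array","items":{"type":"number"}},"grip_force":{"type":"number"}},"required":["moves"]}

```bash
mkdir -p pics; python3 - <<'E'
from plant import readout,cams,order,r
import cv2
for n in ("top","side","wrist"):
    c=cams.calibration(n); im=cams.grab_frame(n); cv2.imwrite(f"pics/{n}0.png",im); print(n,c)
s=readout.sense(); print(s, r.hold_point_z)
E
```

```text
top {'camera_matrix': array([[496.47124777,   0.        , 276.93248269],
       [  0.        , 496.47124777, 208.71756301],
       [  0.        ,   0.        ,   1.        ]]), 'origin': array([ 420.40483205, -113.23766475, 1271.73783162]), 'orientation': array([-2.13224118,  2.16331066, -0.15397856])}
side {'camera_matrix': array([[399.92592416,   0.        , 284.29123956],
       [  0.        , 399.92592416, 206.07199076],
       [  0.        ,   0.        ,   1.        ]]), 'origin': array([ 327.61164099, -755.35517317,  625.30745181]), 'orientation': array([-2.17235332,  0.44266094, -0.18970195])}
wrist {'camera_matrix': array([[325.1922621 ,   0.        , 280.26565977],
       [  0.        , 325.1922621 , 210.36079037],
       [  0.        ,   0.        ,   1.        ]]), 'origin': array([106.33369108, 621.35654048, 372.74899403]), 'orientation': array([2.30521843, 1.69768851, 0.27819385])}
{'clock': 0.15, 'joint_pos': array([ 1.09050271e+00,  5.28275737e-01,  1.43361952e+00,  4.93862538e-06,
        1.18140283e+00, -1.78492345e-01]), 'dq': array([-1.28873845e-03, -8.71620064e-04, -3.67164028e-03,  4.31247383e-04,
        5.05902754e-04, -4.81558565e-05]), 'joint_torque': array([ 1.11719779e-03, -4.42740369e+01, -1.78275758e+01, -2.42358392e-04,
        5.59467371e-03, -1.05269632e-05]), 'eef_pos': array([185.45355786, 596.21021297, 196.2405987 ]), 'tool_rot': array([-4.72190395e-01, -3.10534076e+00,  2.53209736e-03]), 'force': array([ 0.53224013, -0.02834557, -0.57198582]), 'ft_torque': array([ 0.03353881, -0.02551383,  0.0185627 ]), 'gripper_force': 0.0, 'grip_width': 0.9993147178251482} 18.700000000000003
```

View pics/top0.png

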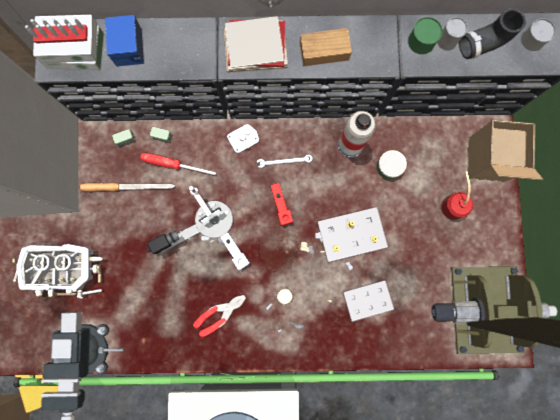

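View pics/side0.png

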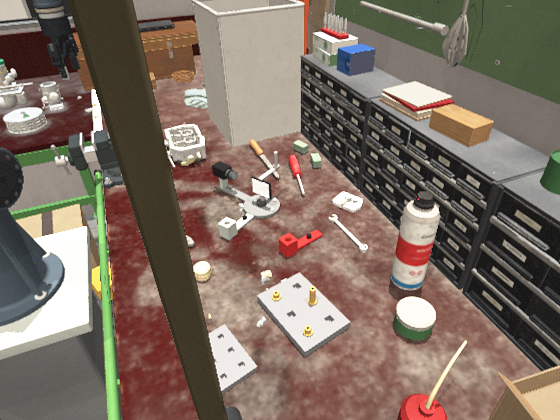

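The top view shows the stand at about (213,218), with the camera at (163,242), the aluminium seat at (238,260) and the pin near (194,190). The large tray is at (353,235). I'll zoom in on these.

```bash
python3 - <<'E'
import cv2,numpy as np
t=cv2.imread("pics/top0.png");s=cv2.imread("pics/side0.png")
a=cv2.resize(t[175:275,140:260],None,fx=3.3,fy=3,interpolation=cv2.INTER_CUBIC)[:, :396]
b=cv2.resize(t[200:270,310:395],(400,300),interpolation=cv2.INTER_CUBIC)
c=cv2.resize(s[150:245,205:300],(396,300),interpolation=cv2.INTER_CUBIC)
d=cv2.resize(s[270:355,250:355],(400,300),interpolation=cv2.INTER_CUBIC)
cv2.imwrite("pics/z1.png",np.vstack([np.hstack([a,b]),np.hstack([c,d])]))
E
```

```text
(no output)
```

View pics/z1.png

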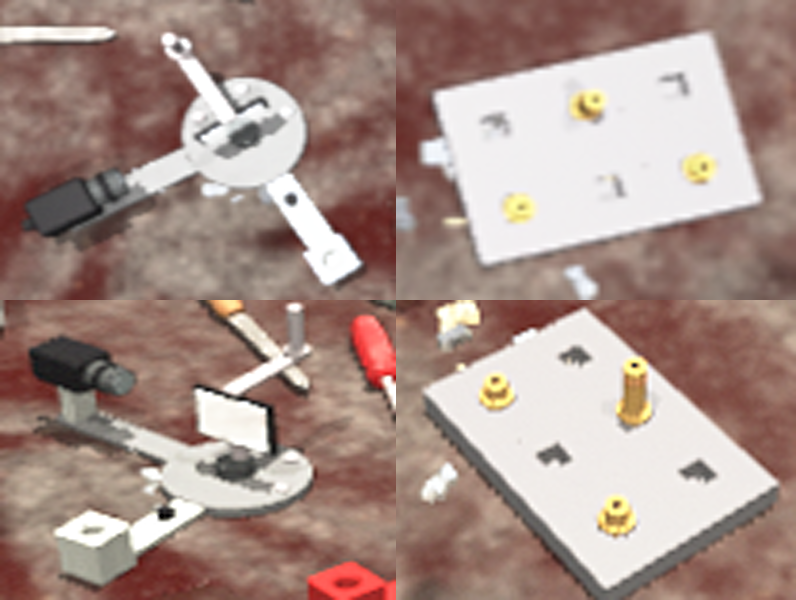

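Zoomed in, the long jet stands in the far middle pocket (top view (352.7,223.3), side (312.5,288.4)). The seat hole is at top (240.3,261.7) and side (227.8,222.8), and the pin top at top (190.9,188.3) and side (275.8,152.5).

```bash
cat > h.py <<'E'
import numpy as np,cv2
from plant import readout,cams,order,r
from scipy.spatial.transform import Rotation as R
def ray(c,px,fish=False):
    K=c["camera_matrix"];d=np.array([(px[0]-K[0,2])/K[0,0],(px[1]-K[1,2])/K[1,1],1.])
    if fish:
        t=np.hypot(*d[:2]);d=np.array([*(d[:2]/max(t,1e-9)*np.sin(t)),np.cos(t)])
    return np.array(c["origin"]),R.from_rotvec(c["orientation"]).apply(d/np.linalg.norm(d))
def atz(c,px,z,fish=False):
    o,d=ray(c,px,fish);return o+d*(z-o[2])/d[2]
def proj(c,p,fish=True):
    K=c["camera_matrix"];v=R.from_rotvec(c["orientation"]).inv().apply(np.asarray(p,float)-c["origin"])
    if fish:
        h=np.hypot(v[0],v[1]);t=np.arctan2(h,v[2]);u=v[:2]/max(h,1e-9)*t
    else:u=v[:2]/v[2]
    return u*K[0,0]+K[:2,2]
E
python3 - <<'E'
from h import *
np.set_printoptions(precision=1,suppress=True)
T=cams.calibration("top");S=cams.calibration("side")
for n,z,pt,ps in [("jet",54,(352.7,223.3),(312.5,288.4)),("seat",38,(240.3,261.7),(227.8,222.8)),("pin",132,(190.9,188.3),(275.8,152.5))]:
    print(n,atz(T,pt,z),atz(S,ps,z))
cs=[atz(T,p,16) for p in [(317.9,221.7),(377.1,207.7),(387.8,246.7),(329.3,261.8)]]
print("tray",np.mean(cs,0),[np.linalg.norm(cs[i]-cs[i-1]) for i in range(4)],cs)
print("base",atz(T,(213.9,219),6),"lens",atz(T,(178.8,236.7),60))
E
```

```text
jet [ 556.  -301.7   54. ] [ 557.  -300.2   54. ]
seat [466.3 -22.9  38. ] [468.9 -26.4  38. ]
pin [634.9  84.8 132. ] [635.2  80.4 132. ]
tray [ 532.  -307.5   16. ] [np.float64(105.22206772853065), np.float64(155.9337862616488), np.float64(102.49780617205167), np.float64(153.18918889095946)] [array([ 565.6, -219.2,   16. ]), array([ 599.4, -371.4,   16. ]), array([ 499.5, -394.2,   16. ]), array([ 463.6, -245.2,   16. ])]
base [577.6  46.8   6. ] lens [528.5 125.7  60. ]
```

{"api": "arm_command", "payload": {"moves": [0.3,-41,0,-3,0,0,3.77,0.3,-41,0,-3,0,0,3.77,0.3,-41,0,-3,0,0,3.77,0.3,-41,0,-3,0,0,3.77,0.3,-41,0,-3,0,0,3.77,0.3,-41,0,0,0,0,3.77,0.3,-41,0,0,0,0,3.77,0.3,-41,0,0,0,0,3.77,0.3,-41,0,0,0,0,3.77,0.3,-41,0,0,0,0,3.77]}}

```text
clock: 0.98
eef_pos: [520.0, 368.6, 211.6]
tool_rot: [-1.455, -2.784, 0.0]
force: [0.9, 0.4, 0.7]
grip_width: 0.699
gripper_force: 0.0
```

{"api": "arm_command", "payload": {"moves": [0.4,-41,0,0,0,0,3.77,0.4,-41,0,0,0,0,3.77,0.4,-41,0,0,0,0,3.77,0.4,-41,0,0,0,0,3.77,0.4,-41,0,0,0,0,3.77,0.4,-41,0,0,0,0,3.77,0.4,-41,0,0,0,0,3.77,0.4,-41,0,0,0,0,3.77,0.4,-41,0,0,0,0,3.77,0.4,-41,0,0,0,0,3.77]}}

```text
clock: 1.82
eef_pos: [643.5, -14.9, 211.6]
tool_rot: [-2.276, -2.165, 0.0]
force: [1.0, 0.2, -0.4]
grip_width: 0.597
gripper_force: 0.0
```

{"api": "arm_command", "payload": {"moves": [0.4,-41,0,0,0,0,3.77,0.4,-41,0,0,0,0,3.77,0.4,-41,0,0,0,0,3.77,0.4,-41,0,0,0,0,3.77,0.4,-41,0,0,0,0,3.77,0.4,-41,0,0,0,0,3.77,0.4,-41,0,0,0,0,3.77,0.4,0,0,0,0,0,7,0.4,0,0,0,0,0,7,0.4,0,0,0,0,0,7]}}

```text
clock: 2.65
eef_pos: [573.5, -290.1, 211.5]
tool_rot: [-2.957, -1.059, 0.001]
force: [0.4, 0.3, -0.9]
grip_width: 0.6
gripper_force: 0.0
```

{"api": "arm_command", "payload": {"moves": [0.4,0,0,8,0,0,7,0.4,0,0,8,0,0,7,0.4,0,0,8,0,0,7,0.4,0,0,8,0,0,7,0.4,0,0,8,0,0,0,0.4,0,0,0,0,0,0,0.4,0,0,0,0,0,0,0.4,0,0,0,0,0,0,0.4,0,0,0,0,0,0,0.4,0,0,0,0,0,0]}}

```text
clock: 3.48
eef_pos: [574.8, -289.1, 172.6]
tool_rot: [3.124, 0.327, 0.001]
force: [-0.3, 0.6, 0.8]
grip_width: 0.6
gripper_force: 0.0
```

```bash
cat >> h.py <<'E'
def go(p,yaw=None):
    "tool-frame shift to world p, and rz (deg) to bring tool y to world yaw"
    s=readout.sense();Q=R.from_rotvec(s["tool_rot"]);M=Q.as_matrix()
    y=np.degrees(np.arctan2(M[1,1],M[0,1]))
    print("eef",s["eef_pos"].round(1),"yaw",y.round(1),"tilt",M[:,2].round(3),"F",s["force"].round(1),"w",round(s["grip_width"],3),"gf",round(float(s["gripper_force"]),1),"t",s["clock"])
    if p is not None: print("shift",Q.inv().apply(np.asarray(p)-s["eef_pos"]).round(1))
    if yaw is not None: print("rz",-((yaw-y+180)%360-180))
E
python3 - <<'E'
from h import *
go((556.5,-301,100),-77.5)
c=cams.calibration("wrist");im=cams.grab_frame("wrist");cv2.imwrite("pics/w1.png",im)
print(proj(c,(556.5,-301,54)),proj(c,(556.5,-301,20)),c)
E
```

```text
eef [ 574.8 -289.1  172.6] yaw -78.0 tilt [ 0.001 -0.001 -1.   ] F [-0.3  0.6  0.8] w 0.6 gf 0.0 t 3.4833
shift [-20.5   7.7  72.6]
rz -0.5384593076217357
[288.30081986 213.47661886] [287.49714079 202.90918583] {'camera_matrix': array([[325.1922621 ,   0.        , 280.26565977],
       [  0.        , 325.1922621 , 210.36079037],
       [  0.        ,   0.        ,   1.        ]]), 'origin': array([ 655.73391183, -271.5554466 ,  349.30734609]), 'orientation': array([ 2.23133234, -1.80829036, -0.29600891])}
```

View pics/w1.png

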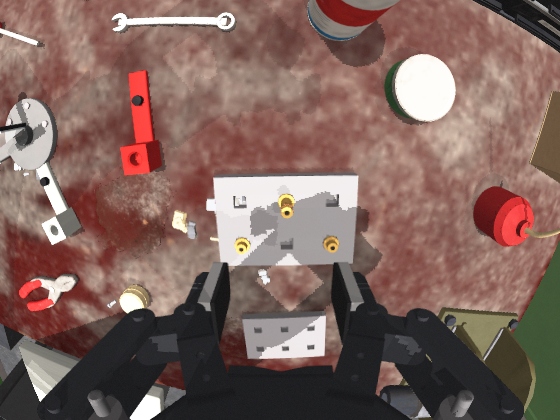

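The wrist view shows the long jet's top at about (287,210) and its collar at (287,201). Predictions were (288,213) and (287.5,203), so the error is about 2 mm.

```bash
python3 - <<'E'
from h import *
c=cams.calibration("wrist")
im=cv2.imread("pics/w1.png");h=cv2.cvtColor(im,cv2.COLOR_BGR2HSV)
m=cv2.inRange(h,(15,120,60),(35,255,255))[190:225,270:305]
ys,xs=np.nonzero(m);print(xs.min()+270,xs.max()+270,ys.min()+190,ys.max()+190,xs.mean()+270)
for y in range(0,35): 
    q=np.nonzero(m[y])[0]
    if len(q):print(y+190,q.min()+270,q.max()+270,end='; ')
p=atz(c,(287,210.5),54,True);print(p,atz(c,(286.5,202),20,True));go([*p[:2],24],-77.5)
E
```

```text
278 293 194 217 286.0459183673469
194 284 289; 195 282 290; 196 280 291; 197 280 292; 198 279 289; 199 281 291; 200 281 291; 201 278 292; 202 278 292; 203 278 293; 204 280 293; 205 279 293; 206 280 292; 207 283 290; 208 281 291; 209 281 291; 210 281 292; 211 281 292; 212 281 292; 213 281 292; 214 282 292; 215 282 291; 216 283 290; 217 284 289; [ 559.13991734 -299.07093411   54.        ] [ 557.20729813 -299.68951017   20.        ]
eef [ 574.8 -289.1  172.6] yaw -78.0 tilt [ 0.001 -0.001 -1.   ] F [ 0.3 -0.6  0.3] w 0.603 gf 0.0 t 3.5333
shift [-17.5   6.4 148.6]
rz -0.5457934446795889
```

{"api": "arm_command", "payload": {"moves": [0.4,-9.2,3.4,30,0,0,0,0.4,-9.2,3.4,30,0,0,0,0.4,0,0,30,0,0,0,0.4,0,0,24,0,0,0,0.4,0,0,18,0,0,0,0.4,0,0,10,0,0,0,0.4,0,0,6,0,0,0,0.4,0,0,0,0,0,0,0.6,0,0,0,0,0,0,0.7,0,0,0,0,0,0], "grip_force": 30}}

```text
clock: 4.37
eef_pos: [558.9, -300.1, 25.5]
tool_rot: [3.123, 0.326, 0.003]
force: [0.2, -0.7, 0.4]
grip_width: 0.327
gripper_force: 0.0
```

{"api": "arm_command", "payload": {"moves": [0.9,0,0,0,0,0,0,1,0,0,0,0,0,0,1,0,0,0,0,0,0,1,0,0,0,0,0,0,1,0,0,0,0,0,0,1,0,0,0,0,0,0,1,0,0,0,0,0,0,1,0,0,-3,0,0,0,1,0,0,-3,0,0,0,1,0,0,0,0,0,0]}}

```text
clock: 5.2
eef_pos: [558.4, -299.7, 30.8]
tool_rot: [3.124, 0.326, 0.002]
force: [-0.0, 0.0, 0.3]
grip_width: -0.003
gripper_force: 0.0
```

```bash
python3 - <<'E'
from h import *
go((467.5,-24.5,150))
E
```

```text
eef [ 558.4 -299.7   30.8] yaw -78.1 tilt [ 0.001 -0.001 -1.   ] F [-0.   0.   0.3] w -0.003 gf 0.0 t 5.2
shift [ -31.9 -287.9 -119.6]
```

```bash
python3 - <<'E'
from h import *
a=cams.grab_frame("wrist");b=cams.grab_frame("side")
a=cv2.resize(a[110:290,180:400],(489,400));b=cv2.resize(b[230:370,240:360],(343,400))
cv2.imwrite("pics/c2.png",np.hstack([a[:, :450],b]))
E
```

```text
(no output)
```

View pics/c2.png

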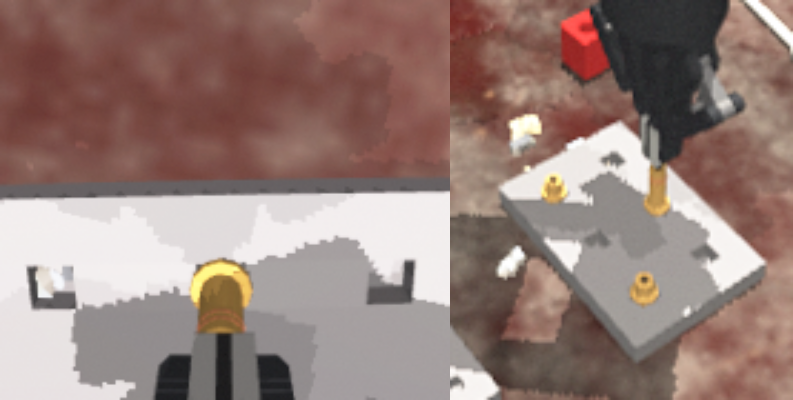

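```bash
python3 - <<'E'
from h import *
np.set_printoptions(precision=1,suppress=True)
c=cams.calibration("wrist");S=cams.calibration("side")
f=lambda p:((p[0]-180)*489/220,(p[1]-110)*400/180)
g=lambda p:(450+(p[0]-240)*343/120,(p[1]-230)*400/140)
go(None)
e=readout.sense()["eef_pos"]
for n,p in [("tip",e),("jet top",(558,-300,54)),("collar",(558,-300,20)),("hi54",(e[0],e[1],54))]:
    print(n,np.array(f(proj(c,p))),np.array(g(proj(S,p,False))))
inv=lambda u,v:(180+u*220/489,110+v*180/400)
print("collar top",atz(c,inv(221,290),20,True),"jet top",atz(c,inv(221,325),54,True))
ge=lambda u,v:(240+(u-450)*120/343,230+v*140/400)
print("side collar",atz(S,ge(657,205),20),atz(S,ge(657,172),54),"tip54",atz(S,ge(652,165),54),atz(S,ge(652,165),31))
E
```

```text
eef [ 558.1 -299.5   30.4] yaw -78.1 tilt [ 0. -0. -1.] F [0.2 0.2 0. ] w -0.003 gf 0.0 t 5.3
tip [223.3 303.8] [657.6 189.7]
jet top [225.4 346.1] [658.5 166.1]
collar [224.8 288.8] [657.6 200.5]
hi54 [223.5 345.5] [658.3 165.6]
collar top [ 557.4 -299.    20. ] jet top [ 563.4 -297.8   54. ]
side collar [ 556.  -303.3   20. ] [ 554.9 -304.1   54. ] tip54 [ 554.5 -297.4   54. ] [ 563.6 -279.    31. ]
```

```bash
python3 - <<'E'
from h import *
np.set_printoptions(precision=1,suppress=True)
c=cams.calibration("wrist")
s=readout.sense();Q=R.from_rotvec(s["tool_rot"]);e=s["eef_pos"]
for y in (25,0):
  for dx in (-11,11):
    for z in (0,-10,-19,-30,-40):
      print(y,dx,z,proj(c,e+Q.apply((dx,y,z))),proj(c,e+Q.apply((dx,-y,z))))
print(c["origin"]-e, [k for k in dir(r) if k[0]!='_'])
E
```

```text
25 -11 0 [321.1 262.6] [239.8 262.6]
25 -11 -10 [323.  270.5] [238.  270.6]
25 -11 -19 [324.9 278.3] [236.1 278.3]
25 -11 -30 [327.4 288.7] [233.7 288.7]
25 -11 -40 [329.8 299.1] [231.3 299.2]
25 11 0 [322.9 229.6] [238.1 229.6]
25 11 -10 [325.1 236.3] [235.9 236.3]
25 11 -19 [327.2 242.9] [233.8 243. ]
25 11 -30 [330.1 251.9] [231. 252.]
25 11 -40 [333.  261.1] [228.2 261.1]
0 -11 0 [280.5 262.9] [280.5 262.9]
0 -11 -10 [280.5 270.9] [280.5 270.9]
0 -11 -19 [280.5 278.7] [280.5 278.7]
0 -11 -30 [280.5 289.2] [280.5 289.2]
0 -11 -40 [280.6 299.8] [280.6 299.8]
0 11 0 [280.5 229.7] [280.5 229.7]
0 11 -10 [280.5 236.5] [280.5 236.5]
0 11 -19 [280.5 243.2] [280.5 243.2]
0 11 -30 [280.6 252.3] [280.6 252.3]
0 11 -40 [280.6 261.6] [280.6 261.6]
[ 81.   17.5 176.6] ['PlanningError', 'hold_point_z']
```

The jet still stands untouched. In both views the shut fingertips sit at about the jet's top (crop (220,332) in the wrist view, (652,165) in the side view). So the real tips are roughly 28 mm higher than the reported TCP. I'll reopen and go deeper, watching the force.

{"api": "arm_command", "payload": {"moves": [0.6,0,0,0,0,0,0,0.6,0,0,0,0,0,0,0.6,0,0,0,0,0,0,0.6,0,0,0,0,0,0,0.6,0,0,3,0,0,0,0.6,0,0,3,0,0,0,0.6,0,0,3,0,0,0,0.6,0,0,3,0,0,0,0.6,0,0,0,0,0,0,0.6,0,0,0,0,0,0]}}

```text
clock: 6.13
eef_pos: [557.6, -299.2, 17.6]
tool_rot: [-3.124, -0.326, 0.001]
force: [0.1, 0.3, 0.2]
grip_width: 0.397
gripper_force: 0.0
```

```bash
python3 - <<'E'
from h import *
go((558,-300,0))
a=cams.grab_frame("wrist");b=cams.grab_frame("side")
a=cv2.resize(a[160:310,190:370],(480,400),interpolation=cv2.INTER_CUBIC);b=cv2.resize(b[250:330,280:342],(310,400),interpolation=cv2.INTER_CUBIC)
cv2.imwrite("pics/c3.png",np.hstack([a,b]))
E
```

```text
eef [ 557.6 -299.2   17.6] yaw -78.1 tilt [-0.001  0.001 -1.   ] F [0.1 0.3 0.2] w 0.397 gf 0.0 t 6.1333
shift [ 0.2  0.9 17.6]
```

View pics/c3.png

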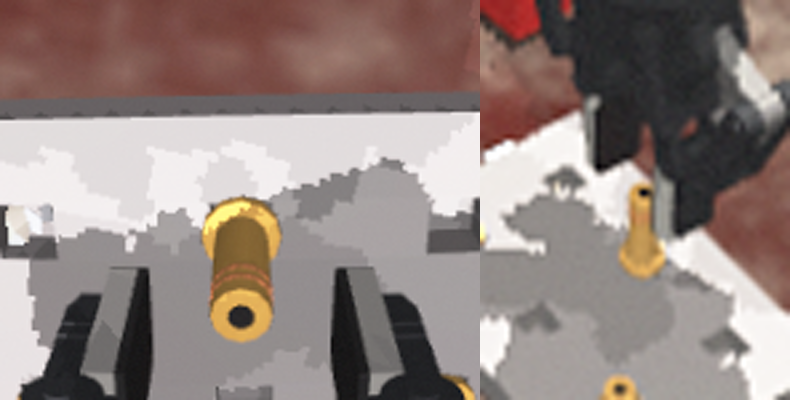

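```bash
python3 - <<'E'
from h import *
np.set_printoptions(precision=1,suppress=True)
c=cams.calibration("wrist");S=cams.calibration("side")
s=readout.sense();Q=R.from_rotvec(s["tool_rot"]);e=s["eef_pos"]
for z in (0,-10,-20,-30,-40):
  o=[]
  for y in (17,-17,24,-24):
    for dx in (-11,11):
      p=e+Q.apply((dx,y,z)); q=proj(S,p,False);w=proj(c,p)
      o+=[(q[0]-280)*5+480,(q[1]-250)*5,(w[0]-190)*480/180,(w[1]-160)*400/150]
  print(z,np.array(o).reshape(-1,4))
w=proj(c,(558,-300,54));print((w-[190,160])*[480/180,400/150])
E
```

```text
0 [[646.5 295.5 315.1 273.9]
 [692.2 268.7 318.5 185.6]
 [593.  238.1 167.4 274. ]
 [638.  212.8 164.2 185.7]
 [657.9 307.7 345.3 273.6]
 [703.8 280.6 350.  185.5]
 [582.3 226.7 137.3 273.6]
 [627.3 201.7 132.7 185.5]]
-10 [[647.  278.1 318.7 295.1]
 [693.1 251.4 322.5 203.6]
 [593.1 220.9 164.  295.2]
 [638.5 195.6 160.3 203.6]
 [658.5 290.4 350.2 294.7]
 [704.7 263.3 355.5 203.4]
 [582.4 209.5 132.5 294.8]
 [627.6 184.5 127.2 203.4]]
-20 [[647.5 260.5 322.5 318.3]
 [694.  233.8 326.9 223.5]
 [593.2 203.3 160.3 318.4]
 [638.9 178.1 156.1 223.5]
 [659.1 272.8 355.6 317.8]
 [705.7 245.7 361.7 223.2]
 [582.4 192.  127.2 317.9]
 [628.  167.  121.2 223.2]]
-30 [[648.1 242.7 326.7 343.8]
 [694.9 215.9 331.7 245.5]
 [593.2 185.5 156.3 343.9]
 [639.4 160.3 151.4 245.6]
 [659.8 254.9 361.4 343.1]
 [706.7 227.8 368.4 245.1]
 [582.4 174.2 121.5 343.2]
 [628.3 149.3 114.6 245.2]]
-40 [[648.6 224.5 331.3 371.9]
 [695.8 197.8 337.1 270.1]
 [593.3 167.5 151.8 371.9]
 [639.8 142.3 146.1 270.2]
 [660.4 236.7 367.8 371. ]
 [707.7 209.6 375.9 269.5]
 [582.4 156.2 115.3 371.1]
 [628.7 131.2 107.3 269.6]]
[244.8 312.8]
```

Confirmed by both views: at 40 % open the finger ends lie about 39 mm behind the reported TCP. I'll descend so the tips reach z≈27 when closed.

{"api": "arm_command", "payload": {"moves": [0.6,0,0.5,8,0,0,0,0.6,0,0,7,0,0,0,0.6,0,0,5,0,0,0,0.6,0,0,2,0,0,0,0.75,0,0,0,0,0,0,0.9,0,0,0,0,0,0,1,0,0,0,0,0,0,1,0,0,0,0,0,0,1,0,0,0,0,0,0,1,0,0,0,0,0,0], "grip_force": 40}}

```text
clock: 7.07
eef_pos: [558.1, -300.0, -3.7]
tool_rot: [3.124, 0.326, 0.001]
force: [-0.1, -0.3, -0.4]
grip_width: 0.124
gripper_force: 38.9
```

{"api": "arm_command", "payload": {"moves": [1,0,0,-4,0,0,0,1,0,0,-10,0,0,0,1,0,0,-20,0,0,0,1,0,0,-30,0,0,0,1,0,0,-30,0,0,0,1,-3,-29,0,0,0,0,1,-3.5,-36,0,0,0,0,1,-3.5,-36,0,0,0,0,1,-3.5,-36,0,0,0,0,1,-3.5,-36,0,0,0,0]}}

```text
clock: 7.9
eef_pos: [505.3, -133.0, 91.2]
tool_rot: [3.124, 0.325, 0.002]
force: [0.2, 0.0, 0.9]
grip_width: 0.121
gripper_force: 39.0
```

{"api": "arm_command", "payload": {"moves": [1,-3.5,-36,0,0,0,0,1,-3.5,-36,0,0,0,0,1,-3.5,-29,0,0,0,0,1,-3.5,-15,0,0,0,0,1,0,0,0,0,0,0,1,0,0,0,0,0,0,1,0,0,0,0,0,0,1,0,0,0,0,0,0,1,0,0,0,0,0,0,1,0,0,0,0,0,0]}}

```text
clock: 8.73
eef_pos: [468.6, -24.6, 89.9]
tool_rot: [3.125, 0.323, 0.001]
force: [-0.1, 0.1, -0.1]
grip_width: 0.123
gripper_force: 39.0
```

```bash
python3 - <<'E'
from h import *
np.set_printoptions(precision=1,suppress=True)
go((467.5,-24,30))
c=cams.calibration("wrist");a=cams.grab_frame("wrist");cv2.imwrite("pics/w4raw.png",a)
b=cams.grab_frame("side");cv2.imwrite("pics/s4raw.png",b)
q=proj(c,(467.5,-24,38));print(q)
e=readout.sense()["eef_pos"];print("jet bottom",proj(c,e+[0,0,8]),"collar",proj(c,e+[0,0,20]))
S=cams.calibration("side");t=proj(S,(467.5,-24,38),False).astype(int);print(t)
a2=cv2.resize(a[110:310,180:380],(480,480),interpolation=cv2.INTER_CUBIC)
b2=cv2.resize(b[t[1]-60:t[1]+36,t[0]-32:t[0]+32],(320,480),interpolation=cv2.INTER_CUBIC)
cv2.imwrite("pics/c4.png",np.hstack([a2,b2]))
E
```

```text
eef [468.6 -24.6  89.9] yaw -78.2 tilt [ 0. -0. -1.] F [-0.1  0.1 -0.1] w 0.123 gf 39.0 t 8.7333
shift [-1.  -0.9 59.9]
[279.3 218.3]
jet bottom [279.7 253. ] collar [279.7 262.7]
[226 222]
```

View pics/c4.png

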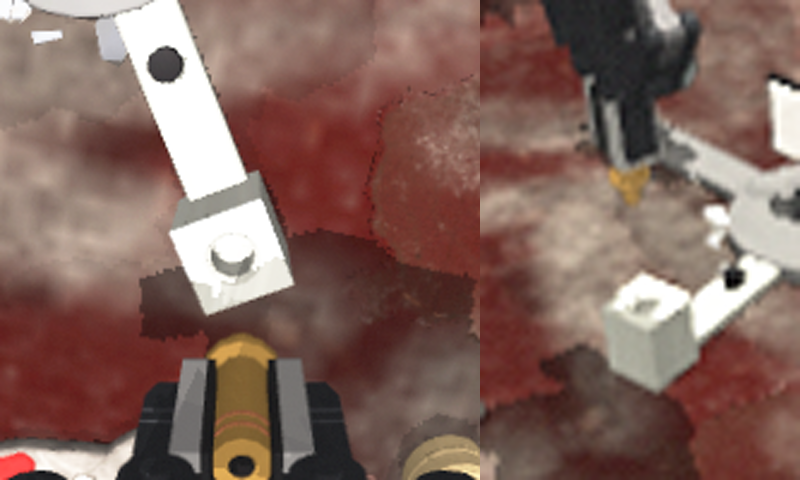

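The wrist view shows the jet held upright with its collar where predicted. The centre of the seat block's top face is at raw (276.7, 217).

```bash
python3 - <<'E'
from h import *
np.set_printoptions(precision=1,suppress=True)
c=cams.calibration("wrist")
f=lambda u,v:(180+u/2.4,110+v/2.4)
a=cv2.imread("pics/w4raw.png");g=cv2.cvtColor(a,cv2.COLOR_BGR2GRAY)
for p in [(170,234),(258,201),(293,285),(207,315),(232,254),(232,257.5)]: print(atz(c,f(*p),38,True))
p=atz(c,f(232,257.5),38,True)
go((p[0],p[1],30))
E
```

```text
[471.1  -1.2  38. ]
[487.  -25.5  38. ]
[462.4 -42.2  38. ]
[446.6 -17.6  38. ]
[468.7 -21.3  38. ]
[467.5 -21.5  38. ]
eef [468.2 -24.2  89.9] yaw -78.1 tilt [ 0. -0. -1.] F [-0.1 -0.4 -1. ] w 0.122 gf 39.0 t 8.8333
shift [-0.1 -2.8 59.9]
```

{"api": "arm_command", "payload": {"moves": [1,-0.5,-2.3,15,0,0,0,1,0,0,15,0,0,0,1,0,0,12,0,0,0,1,0,0,8,0,0,0,1,0,0,5,0,0,0,1,0,0,3,0,0,0,1,0,0,2,0,0,0,1,0,0,2,0,0,0,1,0,0,2,0,0,0,1,0,0,0,0,0,0]}}

```text
clock: 9.67
eef_pos: [467.1, -21.4, 26.1]
tool_rot: [3.125, 0.326, 0.0]
force: [0.6, -0.5, -0.2]
grip_width: 0.124
gripper_force: 39.0
```

```bash
python3 - <<'E'
from h import *
go((467.2,-22,18.3))
E
```

```text
eef [467.1 -21.4  26.1] yaw -78.1 tilt [ 0. -0. -1.] F [ 0.6 -0.5 -0.2] w 0.124 gf 39.0 t 9.6667
shift [-0.   0.6  7.8]
```

{"api": "arm_command", "payload": {"moves": [1,0,0,2,0,0,0,1,0,0,2,0,0,0,1,0,0,1,0,0,0,1,0,0,1,0,0,0,1,0,0,1,0,0,0,1,0,0,0.5,0,0,0,1,0,0,0.5,0,0,0,1,0,0,0,0,0,0,1,0,0,0,0,0,0,1,0,0,0,0,0,0]}}

```text
clock: 10.5
eef_pos: [467.0, -21.3, 18.0]
tool_rot: [-3.125, -0.326, 0.0]
force: [-0.5, 0.1, -0.1]
grip_width: 0.124
gripper_force: 39.0
```

```bash
python3 - <<'E'
from h import *
go((467.2,-22,18.3))
E
```

```text
eef [467.  -21.3  18. ] yaw -78.1 tilt [-0.  0. -1.] F [-0.5  0.1 -0.1] w 0.124 gf 39.0 t 10.5
shift [ 0.1  0.7 -0.3]
```

{"api": "arm_command", "payload": {"moves": [1,0,0,0.3,0,0,0,1,0,0,0.3,0,0,0,1,0,0,0.3,0,0,0,1,0,0,0.3,0,0,0,1,0,0,0.3,0,0,0,1,0,0,0,0,0,0,1,0,0,0,0,0,0,1,0,0,0,0,0,0,1,0,0,0,0,0,0,1,0,0,0,0,0,0]}}

```text
clock: 11.33
eef_pos: [467.2, -21.4, 17.4]
tool_rot: [3.124, 0.326, 0.001]
force: [-1.9, -0.3, 8.9]
grip_width: 0.122
gripper_force: 40.2
```

Contact at 9 N at the expected height, so the jet is seated. Releasing and retreating.

{"api": "arm_command", "payload": {"moves": [1,0,0,-0.5,0,0,0,0.8,0,0,0,0,0,0,0.7,0,0,0,0,0,0,0.6,0,0,0,0,0,0,0.6,0,0,0,0,0,0,0.6,0,0,-5,0,0,0,0.6,0,0,-15,0,0,0,0.6,0,0,-30,0,0,0,0.6,0,0,-40,0,0,0,0.6,0,0,-40,0,0,0]}}

```text
clock: 12.17
eef_pos: [465.8, -21.1, 147.9]
tool_rot: [-3.123, -0.326, 0.005]
force: [1.3, -1.4, -0.2]
grip_width: 0.398
gripper_force: 0.0
```

```bash
python3 - <<'E'
from h import *
np.set_printoptions(precision=1,suppress=True)
# stand geometry
seat=np.array([467.1,-21.4]);pin=np.array([635,83])
d=seat-pin;print("pin-seat dist",np.linalg.norm(d))
go((635,83,150),None)
a=cams.grab_frame("wrist");cv2.imwrite("pics/w5raw.png",a);np.save("w5c.npy",cams.calibration("wrist"),allow_pickle=True)
cv2.imwrite("pics/c5.png",cv2.resize(a[0:300,60:460],(800,600),interpolation=cv2.INTER_CUBIC))
E
```

```text
pin-seat dist 197.71132997377768
eef [465.8 -21.1 147.9] yaw -78.1 tilt [-0.  0. -1.] F [ 1.3 -1.4 -0.2] w 0.398 gf 0.0 t 12.1667
shift [187.  -66.9  -2.5]
```

View pics/c5.png

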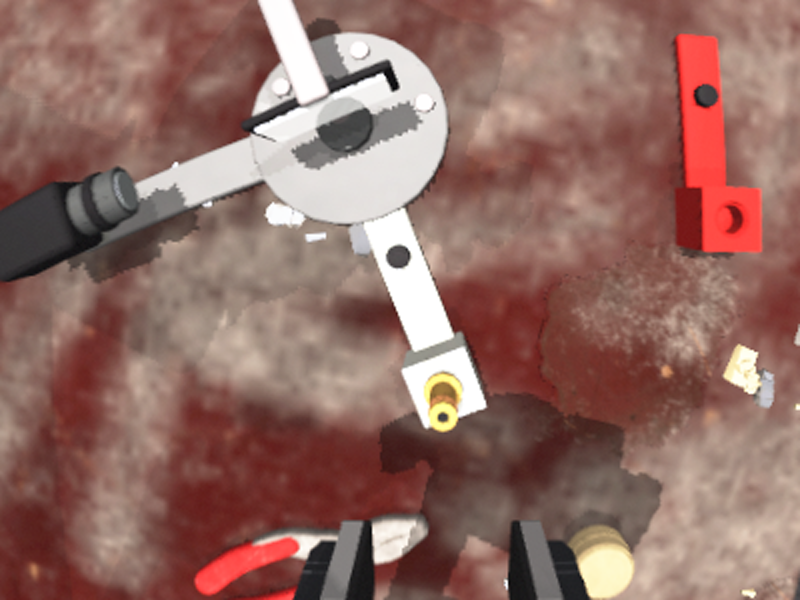

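```bash
python3 - <<'E'
from h import *
from scipy.optimize import least_squares
np.set_printoptions(precision=1,suppress=True)
c=np.load("w5c.npy",allow_pickle=True).item()
im=cv2.imread("pics/w5raw.png")
f=lambda u,v:(60+u/2,v/2)
for z in (4,8,12):
    P=np.array([atz(c,f(*p),z,True)[:2] for p in [(448,115),(440,165),(405,210),(350,224),(300,210),(395,48),(425,75),(268,75),(330,35),(365,34)]])
    s=least_squares(lambda q:np.hypot(*(P-q[:2]).T)-q[2],[577,46,48]).x
    print(z,s,"dist seat",np.hypot(*(s[:2]-[467.1,-21.4])))
print("bolt",[atz(c,f(399,257),z,True) for z in (8,14)])
print("jet top",atz(c,f(443,417),76,True),"collar mid",atz(c,f(443,391),42,True))
print("lens",atz(c,f(120,188),60,True), "camtail",)
E
```

```text
4 [585.2  48.6  49.6] dist seat 137.29390860594958
8 [584.8  47.9  49. ] dist seat 136.59957700807212
12 [584.4  47.3  48.4] dist seat 135.90607640147374
bolt [array([525.9,   9.5,   8. ]), array([526.4,   9.2,  14. ])]
jet top [470.1 -24.   76. ] collar mid [471.9 -23.9  42. ]
lens [540.4 137.3  60. ] camtail
```

The jet is seated upright in the aluminium block (crop (443,400)), with the mirror lever running up-left. Moving over the pin next.

{"api": "arm_command", "payload": {"moves": [0.6,20,-8,0,0,0,0,0.6,30,-11,0,0,0,0,0.6,36,-13,0,0,0,0,0.6,36,-13,0,0,0,0,0.6,36,-13,0,0,0,0,0.6,30,-10,0,0,0,0,0.6,0,0,0,0,0,-6,0.6,0,0,0,0,0,-6,0.6,0,0,0,0,0,-5,0.6,0,0,0,0,0,-3]}}

```text
clock: 13.05
eef_pos: [636.5, 84.3, 146.7]
tool_rot: [-3.018, -0.87, 0.002]
force: [-0.1, -0.3, 0.5]
grip_width: 0.404
gripper_force: 0.0
```

{"api": "arm_command", "payload": {"moves": [0.6,0,0,0,0,0,0,0.6,0,0,0,0,0,0,0.6,0,0,0,0,0,0,0.6,0,0,0,0,0,0,0.6,0,0,0,0,0,0,0.6,0,0,0,0,0,0,0.6,0,0,0,0,0,0,0.6,0,0,0,0,0,0,0.6,0,0,0,0,0,0,0.6,0,0,0,0,0,0]}}

```text
clock: 13.88
eef_pos: [636.9, 84.0, 147.0]
tool_rot: [3.021, 0.864, 0.0]
force: [-0.6, 0.2, -0.3]
grip_width: 0.399
gripper_force: 0.0
```

```bash
python3 - <<'E'
from h import *
np.set_printoptions(precision=1,suppress=True)
go((636,84.5,68),-58)
c=cams.calibration("wrist")
a=cams.grab_frame("wrist");cv2.imwrite("pics/w6raw.png",a);np.save("w6c.npy",c,allow_pickle=True)
print(proj(c,(636,84.5,132)),proj(c,(577.3,47.7,10)))
cv2.imwrite("pics/c6.png",cv2.resize(a[100:400,80:480],(800,600),interpolation=cv2.INTER_CUBIC))
E
```

```text
eef [636.9  84.  147. ] yaw -58.1 tilt [ 0.  0. -1.] F [-0.6  0.2 -0.3] w 0.399 gf 0.0 t 13.8833
shift [-0.5 -0.9 79. ]
rz -0.08519909249980628
[279.  237.5] [279.6 251.3]
```

View pics/c6.png

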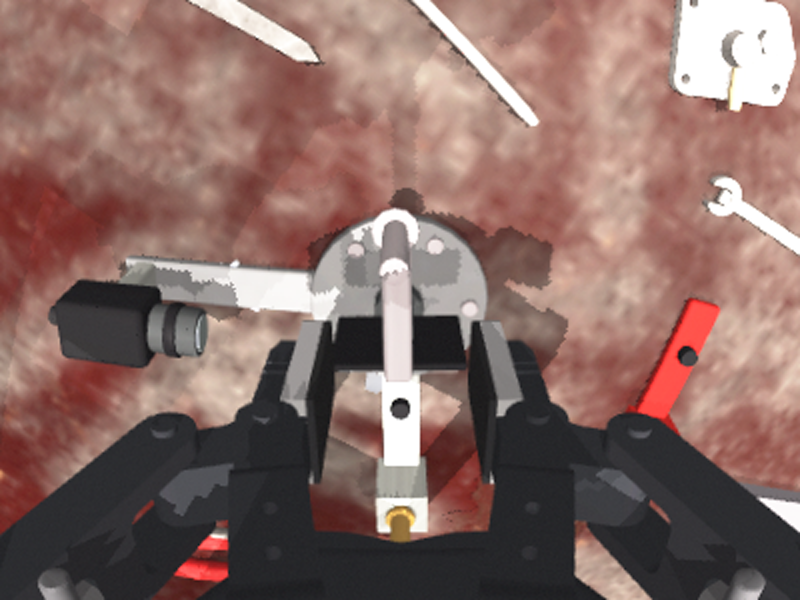

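Pin top at crop (395,267), 2–3 mm from the prediction, and centred between the fingers. Descending and gripping.

{"api": "arm_command", "payload": {"moves": [0.6,2,-1.5,10,0,0,0,0.6,0,0,20,0,0,0,0.6,0,0,20,0,0,0,0.6,0,0,15,0,0,0,0.6,0,0,8,0,0,0,0.6,0,0,4,0,0,0,0.6,0,0,1,0,0,0,0.6,0,0,0,0,0,0,0.7,0,0,0,0,0,0,0.75,0,0,0,0,0,0]}}

```text
clock: 14.77
eef_pos: [638.7, 86.3, 70.1]
tool_rot: [3.02, 0.864, 0.003]
force: [0.4, 0.5, -0.6]
grip_width: 0.249
gripper_force: 0.0
```

{"api": "arm_command", "payload": {"moves": [0.8,0,0,0,0,0,0,0.85,0,0,0,0,0,0,0.88,0,0,0,0,0,0,0.9,0,0,0,0,0,0,0.92,0,0,0,0,0,0,1,0,0,0,0,0,0,1,0,0,0,0,0,0,1,0,0,0,0,0,0,1,0,0,0,0,0,0,1,0,0,0,0,0,0]}}

```text
clock: 15.6
eef_pos: [638.1, 86.4, 69.6]
tool_rot: [3.02, 0.864, 0.001]
force: [-1.1, 1.7, 6.0]
grip_width: 0.102
gripper_force: 39.1
```

```bash
python3 - <<'E'
from h import *
go(None)
E
```

```text
eef [638.1  86.4  69.6] yaw -58.1 tilt [ 0.001  0.    -1.   ] F [-1.1  1.7  6. ] w 0.102 gf 39.1 t 15.6
```

Pin gripped. Swinging along the arc, half way first.

{"api": "arm_command", "payload": {"moves": [1,0,0,-0.7,0,0,0,1,-0.06,2.9,0,0,0,2.35,1,-0.06,2.9,0,0,0,2.35,1,-0.06,2.9,0,0,0,2.35,1,-0.06,2.9,0,0,0,2.35,1,-0.06,2.9,0,0,0,2.35,1,-0.06,2.9,0,0,0,2.35,1,-0.06,2.9,0,0,0,2.35,1,-0.06,2.9,0,0,0,2.35,1,0,0,0,0,0,0], "grip_force": 25}}

```text
clock: 16.43
eef_pos: [647.1, 64.8, 69.6]
tool_rot: [-3.121, -0.357, -0.001]
force: [-0.4, 2.1, 2.0]
grip_width: 0.095
gripper_force: 38.8
```

```bash
python3 - <<'E'
from h import *
go(None); e=readout.sense()
print("F tool",R.from_rotvec(e["tool_rot"]).inv().apply(e["force"]))
d=e["eef_pos"][:2]-[577.3,47.7];print(np.hypot(*d),np.degrees(np.arctan2(d[1],d[0])))
E
```

```text
eef [647.1  64.8  69.6] yaw -77.0 tilt [ 0.001  0.    -1.   ] F [-0.4  2.1  2. ] w 0.095 gf 38.8 t 16.4333
F tool [ 0.09762839 -2.09073791 -1.95516288]
71.87300063858427 13.777646856118821
```

{"api": "arm_command", "payload": {"moves": [1,-0.08,3.5,0,0,0,2.8,1,-0.08,3.5,0,0,0,2.8,1,-0.08,3.5,0,0,0,2.8,1,-0.08,3.5,0,0,0,2.8,1,-0.08,3.5,0,0,0,2.8,1,-0.08,3.5,0,0,0,2.8,1,-0.08,3.5,0,0,0,2.8,1,-0.08,3.5,0,0,0,2.8,1,-0.08,3.5,0,0,0,2.8,1,-0.08,3.5,0,0,0,2.8]}}

```text
clock: 17.27
eef_pos: [646.9, 30.7, 69.6]
tool_rot: [-3.114, 0.408, -0.002]
force: [1.5, 2.7, 1.3]
grip_width: 0.1
gripper_force: 38.8
```

{"api": "arm_command", "payload": {"moves": [1,0,0,0,0,0,0,1,0,0,0,0,0,0,1,0,0,0,0,0,0,1,0,0,0,0,0,0,1,0,0,0,0,0,0,1,0,0,0,0,0,0,1,0,0,0,0,0,0,1,0,0,0,0,0,0,1,0,0,0,0,0,0,1,0,0,0,0,0,0]}}

```text
clock: 18.1
eef_pos: [646.7, 30.3, 69.7]
tool_rot: [-3.115, 0.407, -0.002]
force: [3.8, 1.9, -1.8]
grip_width: 0.102
gripper_force: 38.4
```

```bash
python3 - <<'E'
from h import *
go(None); e=readout.sense()
print("F tool",R.from_rotvec(e["tool_rot"]).inv().apply(e["force"]),e["ft_torque"])
d=e["eef_pos"][:2]-[577.3,47.7];print(np.hypot(*d),np.degrees(np.arctan2(d[1],d[0])))
c=cams.calibration("wrist");np.save("w7c.npy",c,allow_pickle=True)
a=cams.grab_frame("wrist");cv2.imwrite("pics/w7raw.png",a)
t=cams.grab_frame("top");cv2.imwrite("pics/t7raw.png",t)
A=cv2.resize(a[180:380,120:440],(800,500),interpolation=cv2.INTER_CUBIC)
cv2.imwrite("pics/c7.png",A)
E
```

```text
eef [646.7  30.3  69.7] yaw -104.9 tilt [ 0.001 -0.    -1.   ] F [ 3.8  1.9 -1.8] w 0.102 gf 38.4 t 18.1
F tool [ 3.18572322 -2.78206804  1.82608597] [ 0.4025413  -0.68540878 -0.01988118]
71.53539367996257 -14.083690936540684
```

View pics/c7.png

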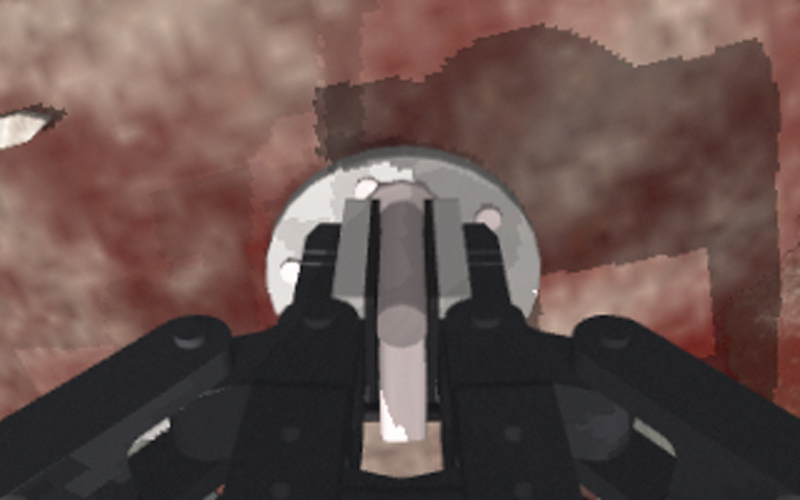

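```bash
python3 - <<'E'
from h import *
from scipy.optimize import least_squares
P=np.array([(638.1,86.4),(647.1,64.8),(646.7,30.3)]);seat=np.array([467.1,-21.4])
ang=lambda d:np.degrees(np.arctan2(d[1],d[0]))
def rep(n,c):
    p0=ang(P[0]-c);s=ang(seat-c)%360;f=(p0+85+s)/2-180
    print(n,c.round(1),"r",np.hypot(*(P-c).T).round(1),"seat",round(np.hypot(*(seat-c)),1),"pin0",p0.round(1),"seat dir",s.round(1),"target pin",f.round(2),"now",ang(P[2]-c).round(2))
for R_ in (70,71,72,73):
    c=least_squares(lambda c:np.hypot(*(P-c).T)-R_,[577,47]).x;rep(R_,c)
c=least_squares(lambda q:np.r_[np.hypot(*(P-q[:2]).T)-q[2],np.hypot(*(seat-q[:2]))-130],[577,47,70]).x;rep("fit",c[:2])
rep("img",np.array([577.3,47.7]))
# disc in picture 7
C=np.load("w7c.npy",allow_pickle=True).item();f=lambda u,v:(120+u/2.5,180+v/2.5)
for z in (6,10):
    Q=np.array([atz(C,f(*p),z,True)[:2] for p in [(267,270),(275,225),(300,185),(340,157),(400,147),(450,153),(500,180),(530,220),(541,270),(540,300),(275,305)]])
    s=least_squares(lambda q:np.hypot(*(Q-q[:2]).T)-48,[577,46]).x;rep("disc%d"%z,s)
    print(least_squares(lambda q:np.hypot(*(Q-q[:2]).T)-q[2],[577,46,48]).x)
E
```

```text
70 [579.1  48.6] r [70.1 69.9 70. ] seat 132.1 pin0 32.6 seat dir 212.0 target pin -15.18 now -15.16
71 [578.   48.5] r [71. 71. 71.] seat 131.1 pin0 32.3 seat dir 212.2 target pin -15.26 now -14.83
72 [577.   48.3] r [72. 72. 72.] seat 130.2 pin0 31.9 seat dir 212.4 target pin -15.34 now -14.5
73 [576.   48.2] r [73.  73.1 73. ] seat 129.2 pin0 31.6 seat dir 212.6 target pin -15.41 now -14.18
fit [576.8  48.3] r [72.1 72.2 72.1] seat 130.0 pin0 31.9 seat dir 212.4 target pin -15.35 now -14.45
img [577.3  47.7] r [72.1 71.9 71.5] seat 130.1 pin0 32.5 seat dir 212.1 target pin -15.22 now -14.08
disc6 [578.   47.4] r [71.7 71.3 70.8] seat 130.5 pin0 33.0 seat dir 211.8 target pin -15.11 now -13.96
[577.39767895  47.52535329  48.53702145]
disc10 [579.6  47. ] r [70.6 69.8 69.1] seat 131.6 pin0 34.0 seat dir 211.3 target pin -14.86 now -13.94
[579.88042177  46.88910966  47.72922176]
```

All the axis estimates agree: the target pin direction is about −15.2° and it is now about −14.4°. Applying the last 0.8°.

{"api": "arm_command", "payload": {"moves": [1,0,0.5,0,0,0,0.4,1,0,0.5,0,0,0,0.4,1,0,0,0,0,0,0,1,0,0,0,0,0,0,1,0,0,0,0,0,0,1,0,0,0,0,0,0,1,0,0,0,0,0,0,1,0,0,0,0,0,0,1,0,0,0,0,0,0,1,0,0,0,0,0,0]}}

```text
clock: 19.03
eef_pos: [646.4, 29.2, 69.7]
tool_rot: [3.112, -0.429, 0.001]
force: [3.4, 2.6, -1.1]
grip_width: 0.1
gripper_force: 38.4
```

```bash
python3 - <<'E'
from h import *
go(None); e=readout.sense()
for c in ([577.3,48],[578,48.2]):
    d=e["eef_pos"][:2]-c;print(np.hypot(*d),np.degrees(np.arctan2(d[1],d[0])))
S=cams.grab_frame("side");b=cv2.resize(S[130:360,190:370],(626,600)[::1],interpolation=cv2.INTER_CUBIC);cv2.imwrite("pics/c8.png",b)
E
```

```text
eef [646.4  29.2  69.7] yaw -105.7 tilt [ 0.001 -0.    -1.   ] F [ 3.4  2.6 -1.1] w 0.1 gf 38.4 t 19.0333
71.56622022096998 -15.200518063525346
70.94414918288989 -15.504621110087374
```

View pics/c8.png

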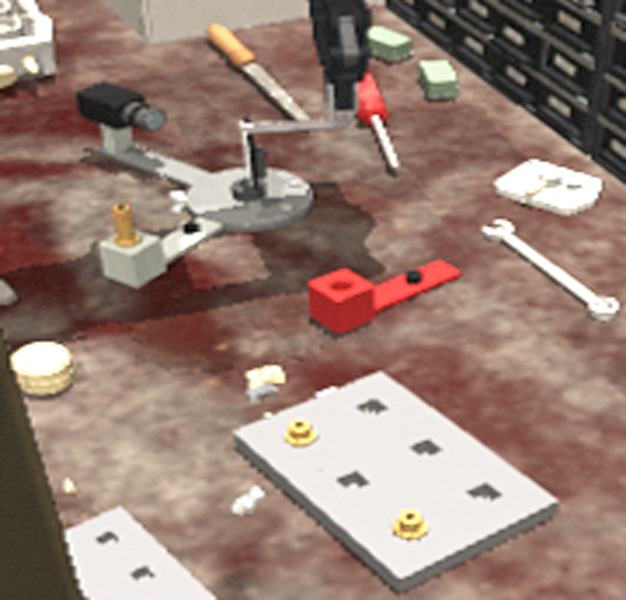

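The side view shows the jet upright in the aluminium block (125,225), both short jets still in the tray, and the lever held. Nothing else has moved, so I'm handing it in.

```bash
python3 -c "
from plant import order
print(order.finish_job())"
```

```text
the job is handed in; nothing more can be done
None
```

I handed the job in with the long jet seated upright in the aluminium block and the mirror held at about 0.83 rad, which I calculated rather than saw to be within about half a degree of the mid-picture angle; both short jets are still in the tray and nothing in the side view was knocked about.

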